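# Make up two kits of weld parts

## Robot

A 6-joint arm with a two-finger parallel gripper is mounted at the origin on the work surface. World frame = base frame: x ahead of the robot, y to its left, z up, the work surface at z = 0. Lengths are in m, angles in rad, forces in N, time in s.
With the tool pointing down it reaches from about 0.35 to 0.975 m from the base axis. Payload 4.9 kg.
Tool frame: the origin (TCP) lies at the very end of the fingers, on their centre line; the grasp point (between the pads) lies 19 mm behind it; z points along the fingers, x is the direction in which the jaws open and shut, and the axes are right-handed (so a half turn about z gives the same grasp; the last joint's range is limited). The gripper opens to 85 mm and grips with 20 to 120 N. Pads are 22 mm wide; open, the fingers measure 114 mm over their backs; the gripper's body (76 mm by 85 mm) begins 54 mm behind the grasp point. The pads swing forward as they close: fully open they stand 13 mm farther back than shut.
Start: joints at [-1.287, 0.053, 1.613, -0, 1.476, -0.119], TCP at [0.245, -0.575, 0.231] pointing down, gripper open.
Joint ranges: [-3.01, 3.01], [-1.01, 2.22], [0.06, 2.58], [-1.02, 4.17], [0.09, 2.62], [-3.14, 3.14]. Speed limits (rad/s): [2.57, 2.57, 3.14, 3.14, 3.14, 3.14].

## Interface

Orientations are given as a rotation vector (axis times angle).
In Python, from station import ctrl gives the robot as it stands.
- The arm moves only by the shell command python3 -m handwheel 'ROWS' [OPENING] [FORCE]. ROWS is a JSON object of lists of equal length, an entry for each row: "offset": the shift along the world's x, y, z in units of 40 mm (1.0 is 40 mm), a list of three; "roll": the turn about the world's z in units of 6 degrees (1.0 is 6 degrees). A call has exactly 10 rows; each row is the pose to reach, as a shift and turn from the pose commanded when the call began; what a row does not reach only later rows make up. A row lasts 1/10 s, in which the tool goes at most 50 mm and 8.59 degrees, less where a joint would pass 70% of its speed; a pose out of reach is approached as far as the arm can. A call with a gripper value outside its range is refused whole. OPENING is the finger opening in mm, from 0 to 85.4, set as the call begins (- or left out, the last holds). The fingers move at their own pace and stop on an object; FORCE is the grip in N (left out, the last holds). Time passes only in rows, so rows that repeat a pose let the fingers close, or fill a call up. It gives the time, the measured TCP pose, the force and the opening at its end, in the units of the state.
- ctrl.get_obs(): the state, without advancing time (a new reading comes with each control period).
- ctrl.get_image(name): name is "scene" or "side" or "wrist"; returns a dict with "img" (384x512x3 uint8, red, green, blue), "fx", "fy", "cx", "cy" (pixels), "k1" (the pictures are not rectified: a ray, as slopes to the right and down, at radius r is drawn at 1 + k1 r^2 times it, then the intrinsics apply), "T" (4x4, takes a point from camera to world coordinates). Camera axes: x right, y down, z forward; pixel columns grow to the right and rows downward; lengths in m; the calibration is good to about 2 mm. A picture is of the moment at which its call begins. There is no depth.
- ctrl.finish_job(): hands the job in, once; it reports no verdict.
The state is a dict: "t": time; "q": joint angles; "dq": joint speeds; "effort": joint torques, N m; "tool_pos": TCP position; "tool_rot": TCP orientation; "contact_force": force on the tool from outside, world axes, zero at the start; "wrist_torque": the same for the moment, N m; "opening": finger opening in m.
Only numpy, scipy, OpenCV 4.12 (cv2) and the standard library are available. Lean on these libraries where they do the work, as an engineer would, in place of code of your own. Each camera call takes 0.05 s, during which the arm holds its last target.

## Task

Make up the two kits of parts for the welder: the tray with two bays gets the tall pin and the narrow angle bracket; the tray with three bays gets the sleeve, the short pin and the wide angle bracket. Put one part in each bay (any bay of the right tray), every part standing flat on the bay's floor the same way up as it stands now and let go, and do not shift the tin of paste.

Things in the scene. Friction and masses are not known exactly. Their poses are not given: they have to be found in the camera images.
- tray_two: low open tray of grey painted sheet steel, fixed to the table, two equal bays in a row along its x axis, 176 mm long (x), 98 mm wide (y), 16 mm high overall; floor and all walls 4 mm thick, so its floor is 4 mm above the table. Each bay is 82 mm (x) by 90 mm (y) inside; bay centres at -43 and +43 mm along x from the origin, y = 0. Origin: centre of the underside, z up
- tray_three: low open tray of grey painted sheet steel, fixed to the table, three equal bays in a row along its x axis, 262 mm long (x), 98 mm wide (y), 16 mm high overall; floor and all walls 4 mm thick, so its floor is 4 mm above the table. Each bay is 82 mm (x) by 90 mm (y) inside; bay centres at -86, 0 and +86 mm along x from the origin, y = 0. Origin: centre of the underside, z up
- tall_pin: round stepped locating pin of dark steel standing upright: body 28 mm in diameter up to 70 mm, then a nose 18 mm in diameter up to 96 mm total height. Origin: centre of its foot, z up. About 0.27 to 0.53 kg
- short_pin: round stepped locating pin of dark steel standing upright: body 28 mm in diameter up to 44 mm, then a nose 18 mm in diameter up to 60 mm total height. Origin: centre of its foot, z up. About 0.26 kg
- sleeve: plain round tube sleeve of dark steel standing on end: 50 mm outside diameter, 34 mm bore, 55 mm high. Origin: centre of its lower end, z up. About 0.29 to 0.59 kg
- wide_bracket: angle bracket of dark steel with two small bolt holes side by side in each leg, lying on its horizontal leg: that leg is 50 mm (x) by 56 mm (y), 8 mm thick; the upright leg, 8 mm thick and 56 mm wide, rises along the -x edge to 56 mm above the table (its mid-plane at x = -21 mm). Origin: centre of the horizontal leg's underside, z up. About 0.24 to 0.48 kg; handle it by the upright leg (pinched along x)
- narrow_bracket: angle bracket of dark steel with one small bolt hole in each leg, lying on its horizontal leg: that leg is 50 mm (x) by 32 mm (y), 8 mm thick; the upright leg, 8 mm thick and 32 mm wide, rises along the -x edge to 56 mm above the table (its mid-plane at x = -21 mm). Origin: centre of the horizontal leg's underside, z up. About 0.19 kg; handle it by the upright leg (pinched along x)
- tin: bystander: upright closed round metal tin, 72 mm in diameter, 85 mm tall, loose, beyond the parts. Origin: centre of its foot

How it is judged:
By the outcome, as a careful person would: the job done as asked, in the order asked, and still so for the second after the job is handed in, with the robot touching nothing.
It also fails if it takes over 120 s, if anything falls off the work surface, if the arm or the gripper's body presses on something with over 40 N, if the wrist force passes 120 N, or if a joint passes its speed limit or range.

## Working session

There is one attempt and no reset: what is moved stays moved. The work goes in short steps, Python scripts to look and compute and a shell command to move; the robot and the scene stay as the last step left them, time stands still between calls to the robot, and variables do not carry over. Pictures are saved under pics/ and viewed, and the job is handed in when it is done.

```bash
mkdir -p pics; ls; cat > h.py <<'E'
import numpy as np,cv2
from station import ctrl
def shot(n,fn):
    d=ctrl.get_image(n); cv2.imwrite('pics/'+fn+'.png',cv2.cvtColor(d['img'],cv2.COLOR_RGB2BGR))
    np.savez('pics/'+fn+'.npz',**d); return d
def load(fn): return dict(np.load('pics/'+fn+'.npz'))
def K(d): return np.array([[d['fx'],0,d['cx']],[0,d['fy'],d['cy']],[0,0,1]],float)
def ray(d,p):
    p=np.array(p,float).reshape(-1,1,2)
    n=cv2.undistortPoints(p,K(d),np.array([float(d['k1']),0,0,0]))[:,0]
    v=np.c_[n,np.ones(len(n))]@d['T'][:3,:3].T
    return d['T'][:3,3],v
def onz(d,p,z):
    o,v=ray(d,p); return o+v*((z-o[2])/v[:,2])[:,None]
def proj(d,P):
    P=np.array(P,float).reshape(-1,3); R=d['T'][:3,:3]; c=(P-d['T'][:3,3])@R
    return cv2.projectPoints(c,np.zeros(3),np.zeros(3),K(d),np.array([float(d['k1']),0,0,0]))[0][:,0]
E
python3 - <<'E'
from h import *
for n in ['scene','side','wrist']:
    d=shot(n,n+'0'); print(n,d['fx'],d['k1'],np.round(d['T'],3).tolist())
o=ctrl.get_obs(); print(o)
E
```

```text
pics
scene 398.441086913365 -0.01487958259983408 [[-0.642, 0.638, -0.424, 0.955], [0.766, 0.542, -0.346, 0.307], [0.009, -0.547, -0.837, 0.761], [0.0, 0.0, 0.0, 1.0]]
side 421.30037837051896 -0.0572151152094221 [[-0.97, -0.172, 0.169, 0.406], [-0.241, 0.668, -0.704, 0.837], [0.008, -0.724, -0.689, 0.829], [0.0, 0.0, 0.0, 1.0]]
wrist 306.45697498430087 0.028091970164406142 [[0.393, -0.882, -0.26, 0.312], [-0.92, -0.377, -0.11, -0.545], [-0.001, 0.282, -0.959, 0.372], [0.0, 0.0, 0.0, 1.0]]
{'t': 0.15, 'q': array([-1.28699254e+00,  5.32228325e-02,  1.61399583e+00, -2.01721097e-05,
        1.47598978e+00, -1.18981840e-01]), 'dq': array([-0.00070171, -0.00219925, -0.00388959,  0.00069375,  0.00056351,
       -0.0006571 ]), 'effort': array([ 4.82118721e-04, -3.94242668e+01, -3.70721269e+01, -1.04922744e-04,
        4.63860633e-03, -7.14619990e-07]), 'tool_pos': array([ 0.24485613, -0.57450534,  0.23032421]), 'tool_rot': array([-2.62005044e+00,  1.73160911e+00,  1.95609010e-03]), 'contact_force': array([-0.40335427, -0.24173313,  0.35500654]), 'wrist_torque': array([ 0.0234871 , -0.00238998,  0.0464896 ]), 'opening': 0.08512812312290181}
```

View pics/scene0.png

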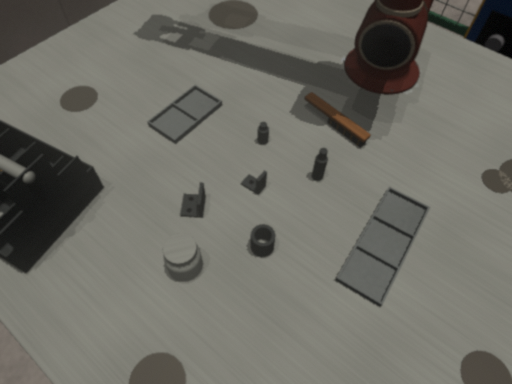

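View pics/side0.png

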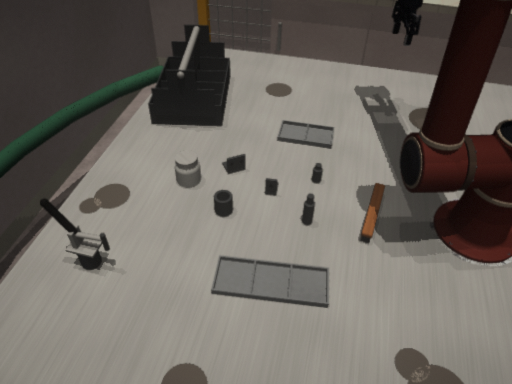

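View pics/wrist0.png

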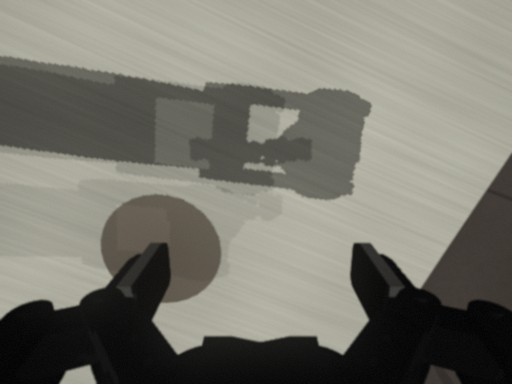

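The scene view shows tray_two at about (185,113), tray_three (383,245), short pin (263,133), tall pin (320,163), the smaller bracket (257,182), the larger bracket (195,203), the sleeve (262,240) and the tin (182,257). There is also a loose wooden-handled tool at (337,118). Next I'll take enlarged crops to measure from.

```bash
python3 - <<'E'
from h import *
a=cv2.imread('pics/scene0.png')[80:290,130:330]; b=cv2.imread('pics/side0.png')[110:250,160:360]
cv2.imwrite('pics/sc_crop.png',np.clip(cv2.resize(a,None,fx=2.8,fy=2.8,interpolation=cv2.INTER_CUBIC)*1.5,0,255))
cv2.imwrite('pics/si_crop.png',np.clip(cv2.resize(b,None,fx=4,fy=4,interpolation=cv2.INTER_CUBIC)*1.5,0,255))
# dark components
for n in ['scene0','side0']:
    d=load(n); g=cv2.cvtColor(d['img'],cv2.COLOR_RGB2GRAY)
    m=(g<75).astype(np.uint8)
    k,l,s,c=cv2.connectedComponentsWithStats(m)
    for i in range(1,k):
        if 60<s[i][4]<6000: print(n,s[i].tolist(),np.round(c[i],1), np.round(onz(d,c[i],0.03)[0],3))
E
```

```text
scene0 [0, 0, 115, 64, 3741] [38.2 21. ] [ 0.525 -0.899  0.03 ]
scene0 [210, 3, 47, 25, 691] [230.5  15. ] [ 0.12  -0.471  0.03 ]
scene0 [175, 86, 44, 18, 144] [195.3  94.6] [ 0.444 -0.306  0.03 ]
scene0 [149, 102, 73, 41, 274] [187.2 125.3] [ 0.534 -0.246  0.03 ]
scene0 [150, 104, 47, 18, 151] [171.9 112.7] [ 0.529 -0.305  0.03 ]
scene0 [257, 123, 12, 22, 204] [262.6 134. ] [ 0.436 -0.086  0.03 ]
scene0 [311, 148, 16, 33, 342] [319.4 165.4] [0.425 0.074 0.03 ]
scene0 [501, 160, 11, 20, 132] [507.3 168.3] [0.149 0.412 0.03 ]
scene0 [483, 170, 26, 22, 345] [493.6 181. ] [0.205 0.401 0.03 ]
scene0 [242, 172, 25, 22, 318] [255.3 183.1] [ 0.559 -0.007  0.03 ]
scene0 [181, 183, 25, 34, 522] [193.8 203.9] [ 0.686 -0.073  0.03 ]
scene0 [389, 189, 38, 46, 188] [410.3 203.7] [0.383 0.284 0.03 ]
scene0 [373, 216, 41, 50, 217] [395.7 232.7] [0.467 0.295 0.03 ]
scene0 [250, 225, 25, 32, 642] [262.  240.7] [0.66  0.095 0.03 ]
scene0 [356, 246, 42, 55, 202] [379.2 263.8] [0.549 0.303 0.03 ]
scene0 [167, 252, 30, 15, 80] [182.8 262.2] [0.797 0.005 0.03 ]
scene0 [167, 258, 36, 23, 297] [186.5 272.9]
[... 595 characters left out ...]
 0.004 0.03 ]
side0 [214, 190, 19, 27, 424] [222.9 203.1] [0.66  0.098 0.03 ]
side0 [302, 194, 12, 31, 273] [308.  210.2] [0.438 0.067 0.03 ]
side0 [359, 232, 13, 11, 84] [364.7 237.6] [0.288 0.125 0.03 ]
side0 [100, 234, 10, 17, 85] [104.3 241.7] [0.902 0.296 0.03 ]
side0 [220, 257, 34, 6, 81] [236.2 259.6] [0.577 0.266 0.03 ]
side0 [256, 261, 34, 6, 80] [272.2 263.7] [0.493 0.257 0.03 ]
side0 [293, 265, 34, 7, 80] [309.3 267.9] [0.408 0.248 0.03 ]
side0 [212, 291, 116, 16, 365] [271.8 298.8] [0.475 0.348 0.03 ]
side0 [409, 366, 54, 18, 459] [440.  376.9] [0.127 0.439 0.03 ][ WARN:0@0.540] global loadsave.cpp:1063 imwrite_ Unsupported depth image for selected encoder is fallbacked to CV_8U.
```

View pics/sc_crop.png

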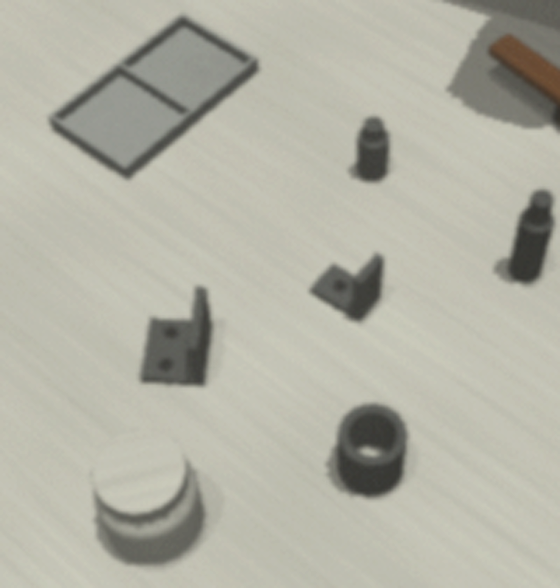

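View pics/si_crop.png

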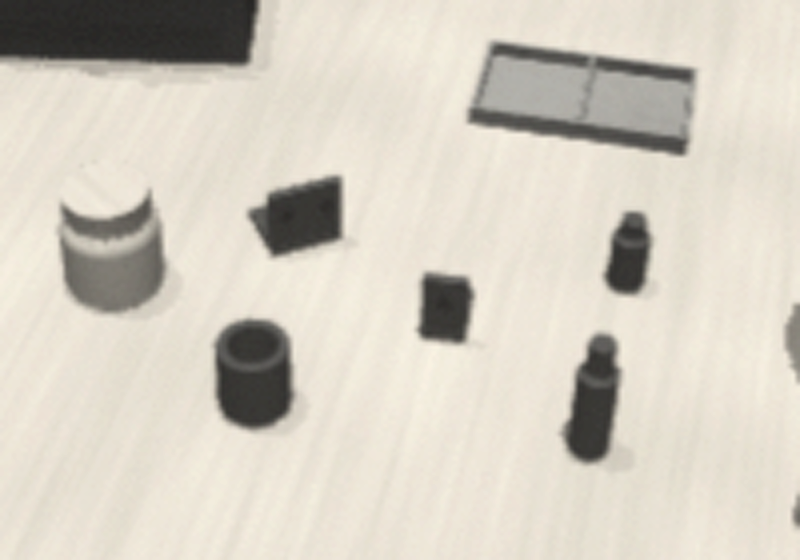

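The crops confirm which part is which. The larger bracket, with two holes, is at scene (195,203); the one-hole bracket is at (257,182). The side view shows the outer faces of both upright legs. Next I'll compute the poses.

```bash
python3 - <<'E'
from h import *
sc=load('scene0'); si=load('side0')
S=lambda p:np.array(p,float)/2.8+[130,80]
D=lambda p:np.array(p,float)/4+[160,110]
def tri(p,q):
    a,u=ray(sc,p); b,v=ray(si,q); u=u[0];v=v[0]
    A=np.c_[u,-v]; t=np.linalg.lstsq(A,b-a,rcond=None)[0]
    P=a+u*t[0];Q=b+v*t[1]; return np.round((P+Q)/2,4),round(float(np.linalg.norm(P-Q)),4)
f=lambda x:np.round(x,4).tolist()
for n,p,q in [('tall',[319.4,165.4],[308,210.2]),('short',[262.6,134],[316.8,173.5]),('sleeve',[262,240.7],[222.9,203.1])]: print(n,tri(p,q))
print('nose tall', tri(S([541,199]),D([602,343])), 'short',tri(S([374,125]),D([635,219])))
print('sleeve top', f(onz(sc,S([372,434]),.055)),f(onz(si,D([254,345]),.055)))
print('tin top',f(onz(sc,S([140,474]),.085)),f(onz(si,D([105,188]),.085)))
for n,c in [('wide',[[268,193],[342,178],[343,238],[273,254]]),('narrow',[[424,274],[471,278],[466,340],[421,335]])]:
    t=onz(si,D(c[:2]),.056); b=onz(si,D(c[2:]),0)[::-1]
    for x in (t,b): print(n,f(x),f(np.linalg.norm(x[1]-x[0])),np.degrees(np.arctan2(*(x[1]-x[0])[[1,0]])))
for n,c,z in [('wide base',[[150,319],[142,381]],.008),('narrow base',[[332,265],[311,290]],.008)]:
    t=onz(sc,S(c),z); print(n,f(t),f(np.linalg.norm(t[1]-t[0])),np.degrees(np.arctan2(*(t[1]-t[0])[[1,0]])))
# trays: rough corners, top rim z=.016
for n,d,c in [('two',sc,S([[52,122],[185,17],[258,65],[127,176]])),('two s',si,D([[490,43],[695,69],[685,152],[470,122]]))]:
    t=onz(d,c,.016); print(n,f(t),f(t.mean(0)))
for n,d in [('sc',sc),('si',si)]:
    g=cv2.cvtColor(d['img'],cv2.COLOR_RGB2GRAY)
    x,y=(320,180) if n=='sc' else (200,245)
    cv2.imwrite(f'pics/t3{n}.png',np.clip(cv2.resize(g[y:y+130,x:x+140],None,fx=4.5,fy=4.5,interpolation=cv2.INTER_CUBIC)*1.6,0,255).astype(np.uint8))
    if n=='si': cv2.imwrite(f'pics/t2{n}.png',np.clip(cv2.resize(g[110:160,265:345],None,fx=8,fy=8,interpolation=cv2.INTER_CUBIC)*1.6,0,255).astype(np.uint8))
E
```

```text
tall (array([0.4366, 0.0796, 0.0443]), 0.0023)
short (array([ 0.4342, -0.087 ,  0.0268]), 0.0015)
sleeve (array([0.66  , 0.0951, 0.0286]), 0.0024)
nose tall (array([0.4361, 0.0796, 0.0959]), 0.0008) short (array([ 0.4328, -0.0866,  0.0598]), 0.0003)
sleeve top [[0.6589, 0.0952, 0.055]] [[0.6578, 0.0965, 0.055]]
tin top [[0.7938, 0.0056, 0.085]] [[0.7924, 0.0031, 0.085]]
wide [[0.6922, -0.0533, 0.056], [0.6451, -0.0831, 0.056]] 0.0557 -147.70995955945244
wide [[0.6895, -0.051, 0.0], [0.644, -0.0813, 0.0]] 0.0547 -146.36519559377618
narrow [[0.5652, 0.0029, 0.056], [0.5334, -0.0012, 0.056]] 0.0321 -172.72368170975582
narrow [[0.565, 0.0051, 0.0], [0.5333, 0.0021, 0.0]] 0.0318 -174.60924963439166
wide base [[0.6743, -0.1206, 0.008], [0.7189, -0.0843, 0.008]] 0.0575 39.142339883506544
narrow base [[0.5386, -0.0435, 0.008], [0.569, -0.0403, 0.008]] 0.0306 5.992730385769878
two [[0.585, -0.3343, 0.016], [0.4092, -0.3395, 0.016], [0.4116, -0.2417, 0.016], [0.5856, -0.2371, 0.016]] [0.4978, -0.2882, 0.016]
two s [[0.5821, -0.336, 0.016], [0.4104, -0.3428, 0.016], [0.4067, -0.2292, 0.016], [0.5768, -0.2243, 0.016]] [0.494, -0.2831, 0.016]
```

View pics/t3sc.png

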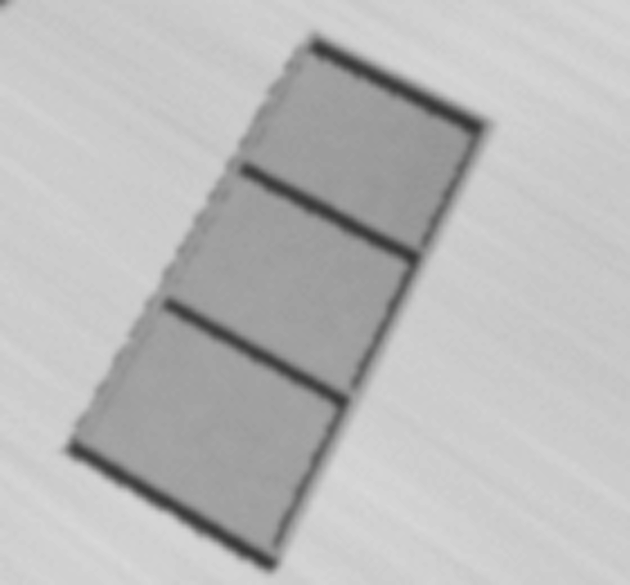

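View pics/t3si.png

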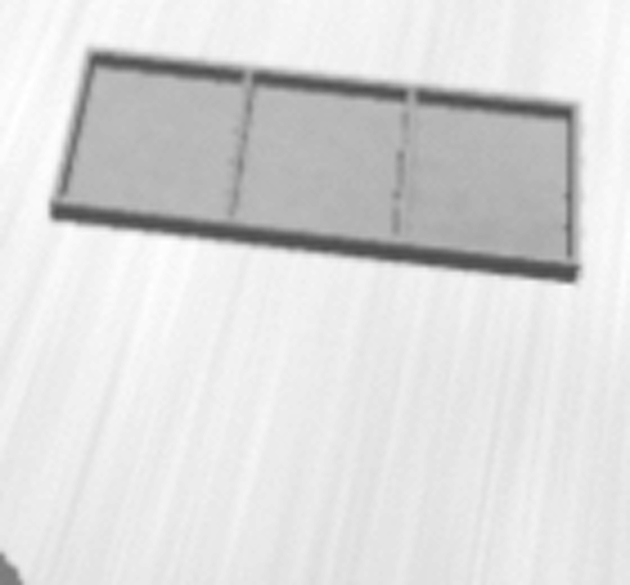

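```bash
python3 - <<'E'
from h import *
sc=load('scene0'); si=load('side0')
f=lambda x:np.round(x,4).tolist()
def rep(n,t):
    L=[np.linalg.norm(t[(i+1)%4]-t[i]) for i in range(4)]; A=[np.degrees(np.arctan2(*(t[(i+1)%4]-t[i])[[1,0]])) for i in range(4)]
    print(n,f(t[:,:2]),'ctr',f(t.mean(0)),'L',f(L),'A',np.round(A,1))
rep('3si',onz(si,np.array([[90,50],[580,103],[578,266],[55,204]])/4.5+[200,245],.016))
rep('3sc rim',onz(sc,np.array([[312,38],[487,123],[277,558],[70,442]])/4.5+[320,180],.016))
rep('3sc bot',onz(sc,np.array([[312,38],[487,123],[273,572],[68,455]])/4.5+[320,180],.0))
S=lambda p:np.array(p,float)/2.8+[130,80]
D=lambda p:np.array(p,float)/4+[160,110]
rep('2sc',onz(sc,S([[52,117],[185,17],[258,63],[127,166]]),.016))
rep('2si',onz(si,D([[490,43],[695,69],[688,138],[471,108]]),.016))
# dividers
print(f(onz(sc,np.array([[240,168],[418,258],[163,300],[346,402]])/4.5+[320,180],.010)))
print(f(onz(sc,S([[121,69],[187,112]]),.010)), f(onz(si,D([[593,57],[584,118]]),.016)))
# hammer extents
for p in [[305,95],[369,135],[360,144]]: print('hammer',f(onz(sc,[p],.01)))
E
```

```text
3si [[0.6203, 0.2561], [0.3632, 0.2261], [0.3531, 0.3225], [0.6093, 0.3513]] ctr [0.4865, 0.289, 0.016] L [0.2588, 0.0969, 0.2579, 0.0958] A [-173.4   96.     6.4  -83.5]
3sc rim [[0.366, 0.228], [0.3547, 0.3187], [0.6107, 0.3486], [0.624, 0.2528]] ctr [0.4889, 0.287, 0.016] L [0.0914, 0.2577, 0.0967, 0.2591] A [  97.1    6.7  -82.1 -174.5]
3sc bot [[0.3534, 0.2263], [0.3418, 0.3189], [0.6098, 0.3512], [0.6225, 0.2543]] ctr [0.4819, 0.2877, 0.0] L [0.0933, 0.2699, 0.0977, 0.2706] A [  97.1    6.9  -82.5 -174.1]
2sc [[0.5809, -0.3389], [0.4092, -0.3395], [0.4097, -0.2435], [0.5776, -0.2454]] ctr [0.4943, -0.2918, 0.016] L [0.1717, 0.096, 0.1679, 0.0936] A [-179.8   89.7   -0.6  -88. ]
2si [[0.5821, -0.336], [0.4104, -0.3428], [0.4063, -0.2477], [0.5797, -0.2426]] ctr [0.4946, -0.2923, 0.016] L [0.1718, 0.0952, 0.1735, 0.0934] A [-177.7   92.5    1.7  -88.5]
[[0.4513, 0.2383, 0.01], [0.4395, 0.3276, 0.01], [0.5357, 0.2471, 0.01], [0.5257, 0.3368, 0.01]]
[[0.4947, -0.3406, 0.01], [0.4939, -0.2549, 0.01]] [[0.495, -0.338, 0.016], [0.4898, -0.2525, 0.016]]
hammer [[0.2394, -0.0976, 0.01]]
hammer [[0.2511, 0.1082, 0.01]]
hammer [[0.2911, 0.1064, 0.01]]
```

View pics/t2si.png

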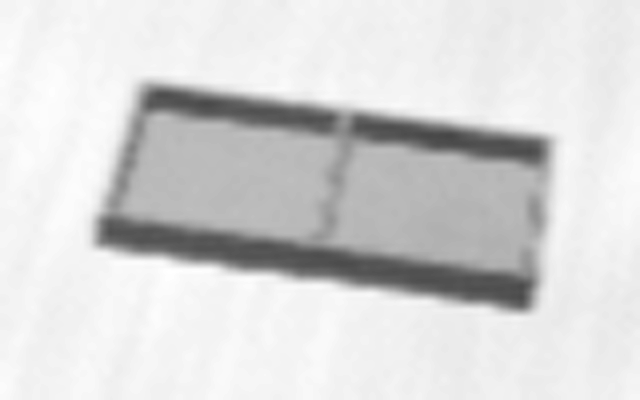

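Poses found (m). The two views agree to about 2 mm and the sizes match those given:

| Thing | Position | Angle |
|---|---|---|
| tall_pin | (.4365, .0796) | – |
| short_pin | (.434, -.087) | – |
| sleeve | (.659, .0955) | – |
| narrow bracket, upright leg | (.549, -.001) | x axis at -84° |
| wide bracket, upright leg | (.670, -.069) | x axis at about -54° |
| tray_two | (.4945, -.292) | about 1° |
| tray_three | (.487, .288) | 6.6° |

First I'll move towards the tall pin.

```bash
python3 -m handwheel '{"offset":[[0.2,0.8,0],[0.45,1.7,0],[0.7,2.6,0],[1,3.5,0],[1.25,4.4,0],[1.5,5.3,0],[1.8,6.2,0],[2.05,7.1,0],[2.3,7.9,0],[2.5,8.5,0]],"roll":[-0.3,-0.6,-0.9,-1.2,-1.5,-1.8,-2.1,-2.4,-2.6,-2.8]}' 85 50
```

```text
t: 1.15
tool_pos: [0.3451, -0.2331, 0.231]
tool_rot: [-2.34, 2.096, 0.0]
contact_force: [0.7, -0.8, 0.3]
opening: 0.0851
```

```bash
python3 -m handwheel '{"offset":[[0.2,0.8,0],[0.5,1.7,0],[0.75,2.6,0],[1,3.5,0],[1.3,4.4,0],[1.55,5.3,0],[1.8,6.2,0],[2.1,7.1,-0.2],[2.29,7.86,-0.6],[2.29,7.86,-1]],"roll":[0,0,0,0,0,0,0,0,0,0]}' 
python3 - <<'E'
from h import *
d=shot('wrist','w1'); print(proj(d,[[.4365,.0796,.096],[.4365,.0796,.07]]))
print(ctrl.get_obs()['tool_pos'])
E
```

```text
t: 2.15
tool_pos: [0.4368, 0.0823, 0.1908]
tool_rot: [-2.344, 2.09, 0.001]
contact_force: [-0.7, -0.4, -0.7]
opening: 0.0846
[[264.38090068 195.77943793]
 [263.99167084 187.10315409]]
[0.43472371 0.0807423  0.18718977]
```

View pics/w1.png

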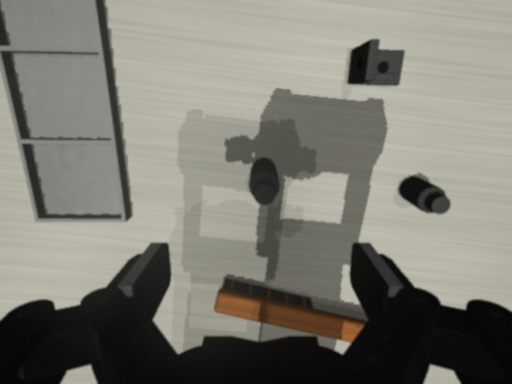

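The wrist view shows the tall pin's nose at about (265,195), where the estimate predicted it, centred between the fingers. Next I'll descend and grip.

```bash
python3 -m handwheel '{"offset":[[0,0,-0.4],[0,0,-0.9],[0,0,-1.4],[0,0,-1.9],[0,0,-2.4],[0,0,-2.9],[0,0,-3.3],[0,0,-3.6],[0,0,-3.85],[0,0,-3.95]],"roll":[0,0,0,0,0,0,0,0,0,0]}' 85 50
python3 -m handwheel '{"offset":[[0,0,0],[0,0,0],[0,0,0],[0,0,0],[0,0,0],[0,0,0],[0,0,0],[0,0,0],[0,0,0],[0,0,0]],"roll":[0,0,0,0,0,0,0,0,0,0]}' 0 50
```

```text
t: 3.2
tool_pos: [0.4361, 0.079, 0.0324]
tool_rot: [2.338, -2.097, -0.002]
contact_force: [-0.6, 0.7, 0.2]
opening: 0.0847
t: 4.2
tool_pos: [0.4373, 0.0792, 0.0342]
tool_rot: [-2.34, 2.096, -0.002]
contact_force: [-1.2, -2.3, 5.9]
opening: 0.027
```

Gripped: the opening reads 27 mm. Next: lift and carry it to tray_two's near bay.

```bash
python3 -m handwheel '{"offset":[[0,0,0.3],[0,0,0.8],[0,0,1.4],[0,0,2],[0,-0.2,2.6],[0,-0.7,3],[0,-1.4,3],[0,-2.2,3],[0,-3,3],[0.1,-3.8,3]],"roll":[0,0,0,0,0,0,0,0,0,0]}' 
python3 -m handwheel '{"offset":[[0,-0.8,0],[0,-1.6,0],[0.1,-2.4,0],[0.1,-3.2,0],[0.2,-4,0],[0.25,-4.6,0],[0.27,-5.1,0],[0.27,-5.4,0],[0.27,-5.5,0],[0.27,-5.5,0]],"roll":[0,0,0,0,0,0,0,0,0,0]}'
python3 - <<'E'
from h import *
d=shot('side','s1');d=shot('scene','c1'); d=shot('wrist','w2')
a=cv2.imread('pics/scene0.png')
x=np.hstack([cv2.imread('pics/c1.png')[60:200,130:330],cv2.imread('pics/s1.png')[60:200,220:420]]); cv2.imwrite('pics/m1.png',cv2.resize(x,None,fx=2,fy=2))
E
```

```text
t: 5.2
tool_pos: [0.4394, -0.0731, 0.1525]
tool_rot: [-2.34, 2.096, 0.003]
contact_force: [1.2, 1.3, -3.1]
opening: 0.0271
t: 6.2
tool_pos: [0.4513, -0.2922, 0.153]
tool_rot: [-2.339, 2.096, 0.001]
contact_force: [0.2, 0.1, -3.0]
opening: 0.0265
```

View pics/m1.png

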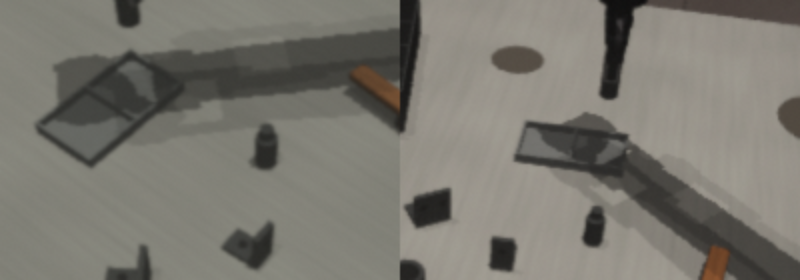

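View pics/w2.png

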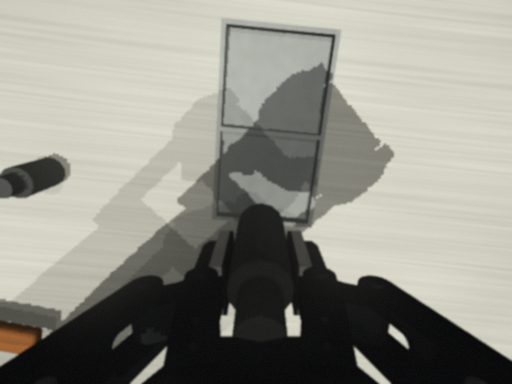

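```bash
python3 - <<'E'
from h import *
d=load('w2'); c=np.array([.4945,-.292]);a=np.radians(1)
R=np.array([[np.cos(a),-np.sin(a)],[np.sin(a),np.cos(a)]])
print(np.round(proj(d,[[*(c+R@[x,y]),.016] for x,y in [(.088,.049),(.088,-.049),(-.088,-.049),(-.088,.049)]])))
t=onz(d,[[222,20],[340,30]],.016); print(t, np.degrees(np.arctan2(*(t[1]-t[0])[[0,1]])))
E
python3 -m handwheel '{"offset":[[0,0,-0.3],[0,0,-0.7],[0,0,-1.1],[0,0,-1.5],[0,0,-1.9],[0,0,-2.2],[0,0,-2.5],[0,0,-2.7],[0,0,-2.8],[0,0,-2.85]],"roll":[0,0,0,0,0,0,0,0,0,0]}'
```

```text
[[217.  20.]
 [337.  33.]
 [307. 230.]
 [208. 221.]]
[[ 0.58215355 -0.24513449  0.016     ]
 [ 0.58544381 -0.34137633  0.016     ]] 178.04196708819688
t: 7.35
tool_pos: [0.4515, -0.2927, 0.0391]
tool_rot: [2.34, -2.096, 0.0]
contact_force: [-0.3, -1.1, -3.7]
opening: 0.027
```

```bash
python3 -m handwheel '{"offset":[[0,0,-0.02],[0,0,-0.03],[0,0,-0.04],[0,0,-0.05],[0,0,-0.05],[0,0,-0.05],[0,0,-0.05],[0,0,-0.05],[0,0,-0.05],[0,0,-0.05]],"roll":[0,0,0,0,0,0,0,0,0,0]}'
```

```text
t: 8.35
tool_pos: [0.4519, -0.2929, 0.0382]
tool_rot: [-2.34, 2.096, -0.002]
contact_force: [-2.3, 0.8, 5.5]
opening: 0.0262
```

It is in contact: the z force went from -3.7 to +5.5 N. Next I'll release gently and retreat.

```bash
python3 -m handwheel '{"offset":[[0,0,0],[0,0,0],[0,0,0],[0,0,0],[0,0,0],[0,0,0.2],[0,0,0.5],[0,0,1],[0,0,1.6],[0,0,2.2]],"roll":[0,0,0,0,0,0,0,0,0,0]}' 60
python3 -m handwheel '{"offset":[[0,0,0.6],[0.2,0.6,1],[0.5,1.4,1],[0.8,2.3,1],[1.1,3.2,1],[1.4,4.1,1],[1.7,5,1],[2,5.9,1],[2.3,6.6,1],[2.44,7.29,0.6]],"roll":[0,0,0,0,0,0,0,0,0,0]}' 85
python3 - <<'E'
from h import *
d=shot('wrist','w3'); d=shot('scene','c2');d=shot('side','s2')
x=np.hstack([cv2.imread('pics/c2.png')[40:200,130:330],cv2.imread('pics/s2.png')[60:220,220:420]]); cv2.imwrite('pics/m2.png',cv2.resize(x,None,fx=2,fy=2))
print(ctrl.get_obs()['tool_pos'])
E
```

```text
t: 9.35
tool_pos: [0.4516, -0.2927, 0.1274]
tool_rot: [-2.34, 2.096, -0.002]
contact_force: [0.3, 0.3, -0.2]
opening: 0.0596
t: 10.35
tool_pos: [0.5519, 0.0003, 0.1535]
tool_rot: [-2.337, 2.093, -0.01]
contact_force: [1.6, -0.1, 1.1]
opening: 0.0851
[5.48610306e-01 2.67851350e-04 1.49294357e-01]
```

View pics/m2.png

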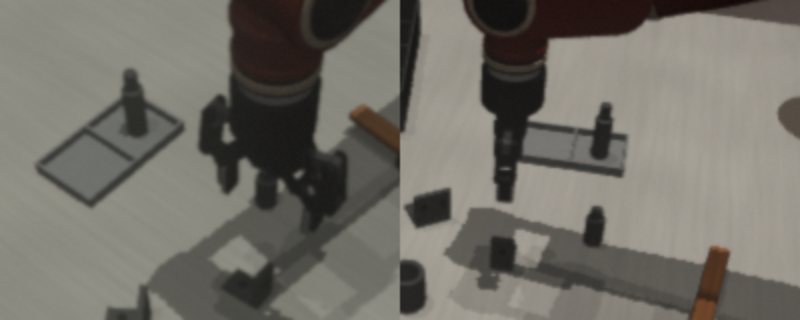

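View pics/w3.png

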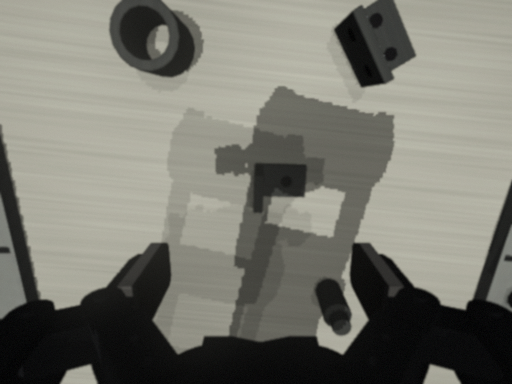

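The tall pin stands in tray_two's near bay. The wrist view shows the narrow bracket at about (280,180) between the fingers; I'll zoom in to refine it.

```bash
python3 - <<'E'
from h import *
a=cv2.imread('pics/w3.png').astype(float)
x=np.hstack([a[145:225,230:330],a[0:80,320:420]]);x=np.clip(x*2.2,0,255).astype(np.uint8)
cv2.imwrite('pics/z3.png',cv2.resize(x,None,fx=4,fy=4,interpolation=cv2.INTER_CUBIC))
d=load('w3')
for o,b,w in [((.5514,-.020),-84,.016),((.682,-.085),-54,.028)]:
    b=np.radians(b);R=np.array([[np.cos(b),-np.sin(b)],[np.sin(b),np.cos(b)]])
    for z in (.056,):
        print(np.round(proj(d,[[*(np.array(o)+R@[x,y]),z] for x,y in [(-.025,w),(-.025,-w),(-.017,-w),(-.017,w)]])).tolist())
E
```

```text
[[255.0, 179.0], [255.0, 216.0], [264.0, 216.0], [265.0, 179.0]]
[[353.0, 12.0], [385.0, 87.0], [395.0, 81.0], [364.0, 6.0]]
```

View pics/z3.png

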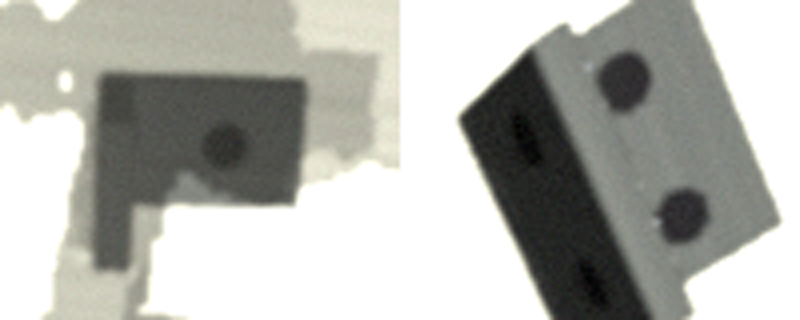

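The narrow bracket's leg is within about 1 mm of the prediction, and the wide bracket's -54° is confirmed too. Next I'll descend and grip the narrow one.

```bash
python3 -m handwheel '{"offset":[[0,0,-0.4],[0,0,-0.9],[0,0,-1.4],[0,0,-1.9],[0,0,-2.3],[0,0,-2.7],[0,0,-3],[0,0,-3.2],[0,0,-3.25],[0,0,-3.25]],"roll":[0,0,0,0,0,0,0,0,0,0]}' 85 50
python3 -m handwheel '{"offset":[[0,0,0],[0,0,0],[0,0,0],[0,0,0],[0,0,0],[0,0,0],[0,0,0],[0,0,0],[0,0,0],[0,0,0]],"roll":[0,0,0,0,0,0,0,0,0,0]}' 0 50
python3 -m handwheel '{"offset":[[0,0,0.2],[0,0,0.6],[0,0,1.1],[0,0,1.6],[0,0,2.1],[0,-0.5,2.5],[0,-1.2,2.5],[0,-2,2.5],[-0.1,-2.8,2.5],[-0.1,-3.6,2.5]],"roll":[0,0,0,0,0,0,0,-0.2,-0.4,-0.6]}'
```

```text
t: 11.5
tool_pos: [0.5492, -0.001, 0.0193]
tool_rot: [-2.34, 2.096, -0.0]
contact_force: [-0.0, -0.2, -0.4]
opening: 0.0853
t: 12.5
tool_pos: [0.5492, -0.0009, 0.0196]
tool_rot: [-2.34, 2.096, -0.0]
contact_force: [-0.6, 0.9, 4.7]
opening: 0.0077
t: 13.5
tool_pos: [0.5446, -0.1463, 0.1203]
tool_rot: [2.272, -2.17, 0.001]
contact_force: [1.2, 0.0, -3.2]
opening: 0.0074
```

```bash
python3 -m handwheel '{"offset":[[0,-0.8,0],[-0.1,-1.5,0],[-0.1,-2.2,0],[-0.15,-2.7,0],[-0.2,-3.0,0],[-0.2,-3.2,-0.1],[-0.2,-3.2,-0.4],[-0.2,-3.2,-0.8],[-0.2,-3.2,-1.1],[-0.2,-3.2,-1.2]],"roll":[0,0,0,0,0,0,0,0,0,0]}'
python3 - <<'E'
from h import *
d=shot('wrist','w4'); d=shot('scene','c3');d=shot('side','s3')
x=np.hstack([cv2.imread('pics/c3.png')[40:200,130:330],cv2.imread('pics/s3.png')[60:220,220:420]]); cv2.imwrite('pics/m3.png',cv2.resize(x,None,fx=2,fy=2))
print(ctrl.get_obs()['tool_pos'])
E
```

```text
t: 14.5
tool_pos: [0.5354, -0.271, 0.0678]
tool_rot: [2.273, -2.167, -0.009]
contact_force: [-0.7, -0.3, -2.2]
opening: 0.0075
[ 0.53679702 -0.27234474  0.07056738]
```

View pics/m3.png

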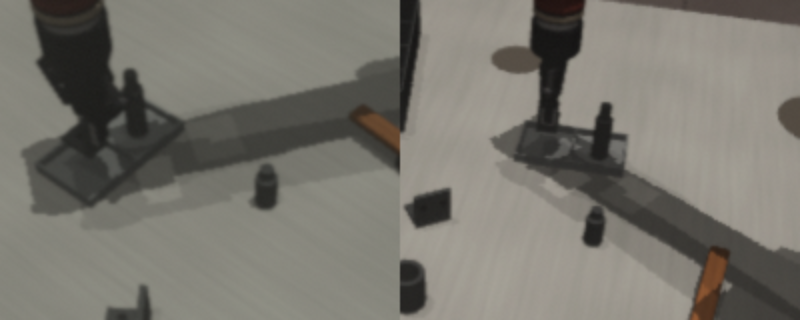

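View pics/w4.png

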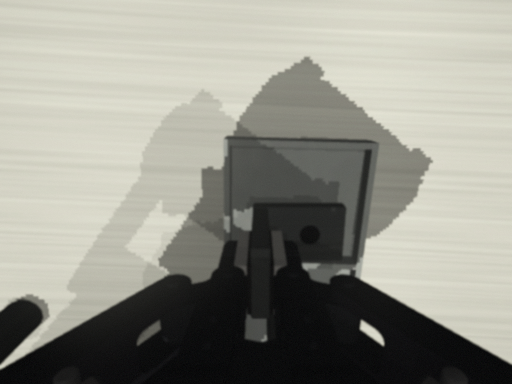

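The narrow bracket is level above the empty bay of tray_two, inside its walls. Next I'll lower it.

```bash
python3 -m handwheel '{"offset":[[0,0,-0.2],[0,0,-0.5],[0,0,-0.8],[0,0,-1.0],[0,0,-1.1],[0,0,-1.15],[0,0,-1.17],[0,0,-1.19],[0,0,-1.2],[0,0,-1.2]],"roll":[0,0,0,0,0,0,0,0,0,0]}'
python3 - <<'E'
from station import ctrl
o=ctrl.get_obs();print(o['tool_pos'],o['contact_force'])
E
```

```text
t: 15.65
tool_pos: [0.5372, -0.2731, 0.0236]
tool_rot: [-2.273, 2.169, -0.001]
contact_force: [0.7, 0.2, -1.6]
opening: 0.0079
[ 0.53719101 -0.27309339  0.02364982] [ 0.68516853  0.16424447 -1.61773043]
```

```bash
python3 -m handwheel '{"offset":[[0,0,-0.01],[0,0,-0.02],[0,0,-0.03],[0,0,-0.04],[0,0,-0.04],[0,0,-0.04],[0,0,-0.04],[0,0,-0.04],[0,0,-0.04],[0,0,-0.04]],"roll":[0,0,0,0,0,0,0,0,0,0]}'
```

```text
t: 16.65
tool_pos: [0.5373, -0.2731, 0.0235]
tool_rot: [2.273, -2.169, -0.0]
contact_force: [-4.5, 2.8, 9.1]
opening: 0.0074
```

In contact. Release and go to the sleeve.

```bash
python3 -m handwheel '{"offset":[[0,0,0],[0,0,0],[0,0,0],[0,0,0],[0,0,0],[0,0,0.2],[0,0,0.5],[0,0,1],[0,0,1.7],[0,0,2.5]],"roll":[0,0,0,0,0,0,0,0,0,0]}' 35
python3 -m handwheel '{"offset":[[0,0,0.8],[0.3,0.8,1],[0.6,1.6,1],[0.9,2.5,1],[1.2,3.4,1],[1.5,4.3,1],[1.8,5.2,1],[2.1,6.1,1],[2.4,7,1],[2.6,7.8,0.8]],"roll":[0,0,0,0,0,0,0,0,0,0]}' 85
python3 -m handwheel '{"offset":[[0.2,0.6,0],[0.4,1.2,-0.1],[0.45,1.41,-0.3],[0.45,1.41,-0.5],[0.45,1.41,-0.5],[0.45,1.41,-0.5],[0.45,1.41,-0.5],[0.45,1.41,-0.5],[0.45,1.41,-0.5],[0.45,1.41,-0.5]],"roll":[0,0,0,0,0,0,0,0,0,0]}' 85
python3 - <<'E'
from h import *
d=shot('wrist','w5'); d=shot('scene','c4');d=shot('side','s4')
x=np.hstack([cv2.imread('pics/c4.png')[40:200,130:330],cv2.imread('pics/s4.png')[60:220,220:420]]); cv2.imwrite('pics/m4.png',cv2.resize(x,None,fx=2,fy=2))
print(ctrl.get_obs()['tool_pos'], proj(load('w5'),[[.659,.0955,.055],[.434,-.087,.06]]))
E
```

```text
t: 17.65
tool_pos: [0.5367, -0.2727, 0.123]
tool_rot: [2.273, -2.169, -0.001]
contact_force: [-0.7, -0.2, 0.1]
opening: 0.0349
t: 18.65
tool_pos: [0.6428, 0.0408, 0.1568]
tool_rot: [-2.271, 2.166, -0.006]
contact_force: [0.4, -0.4, -0.8]
opening: 0.0851
t: 19.65
tool_pos: [0.6591, 0.0952, 0.134]
tool_rot: [-2.272, 2.169, -0.0]
contact_force: [-0.1, 0.5, -0.9]
opening: 0.085
[0.65902757 0.0954061  0.13378546] [[260.8559495  201.17634547]
 [444.69825278 440.6271983 ]]
```

View pics/m4.png

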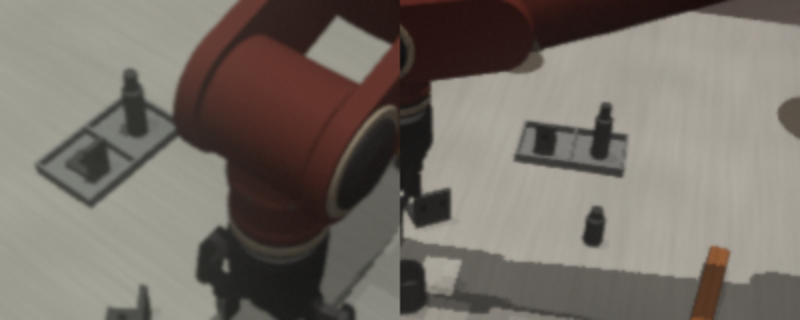

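View pics/w5.png

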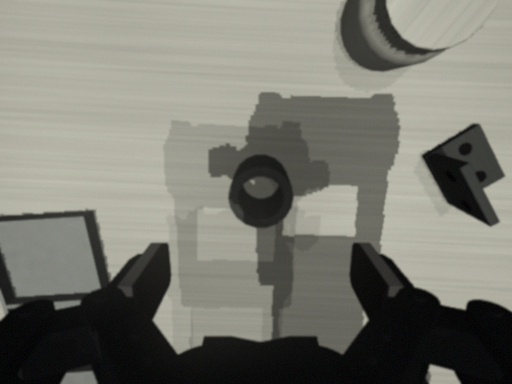

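Tray_two holds both its parts. The wrist view has the sleeve's rim centred at about (261,197), where predicted. Next I'll descend and grip.

```bash
python3 -m handwheel '{"offset":[[0,0,-0.4],[0,0,-0.8],[0,0,-1.2],[0,0,-1.6],[0,0,-2],[0,0,-2.3],[0,0,-2.6],[0,0,-2.8],[0,0,-2.88],[0,0,-2.88]],"roll":[0,0,0,0,0,0,0,0,0,0]}' 85 60
python3 -m handwheel '{"offset":[[0,0,0],[0,0,0],[0,0,0],[0,0,0],[0,0,0],[0,0,0],[0,0,0],[0,0,0],[0,0,0],[0,0,0]],"roll":[0,0,0,0,0,0,0,0,0,0]}' 0 60
python3 -m handwheel '{"offset":[[0,0,0.2],[0,0,0.6],[0,0,1.1],[0,0,1.6],[0,0.1,2.1],[0,0.4,2.5],[-0.3,0.9,2.5],[-0.8,1.4,2.5],[-1.4,1.9,2.5],[-2,2.4,2.5]],"roll":[0,0,0,0,0,0,0.1,0.3,0.5,0.7]}'
```

```text
t: 20.8
tool_pos: [0.6589, 0.0954, 0.0182]
tool_rot: [2.273, -2.169, -0.0]
contact_force: [0.9, -0.4, 0.2]
opening: 0.0849
t: 21.8
tool_pos: [0.66, 0.0952, 0.0198]
tool_rot: [-2.272, 2.168, -0.003]
contact_force: [-0.2, -1.4, 6.4]
opening: 0.0484
t: 22.8
tool_pos: [0.5773, 0.1929, 0.1182]
tool_rot: [2.351, -2.082, -0.002]
contact_force: [-0.2, 0.6, -4.8]
opening: 0.0482
```

```bash
python3 -m handwheel '{"offset":[[-0.5,0.5,0],[-1,1,0],[-1.5,1.5,0],[-1.9,2,0],[-2.2,2.3,0],[-2.3,2.4,0],[-2.3,2.4,-0.3],[-2.3,2.4,-0.7],[-2.3,2.4,-1],[-2.3,2.4,-1.1]],"roll":[0,0,0,0,0,0,0,0,0,0]}'
python3 - <<'E'
from h import *
d=shot('wrist','w6'); d=shot('scene','c5');d=shot('side','s5')
x=np.hstack([cv2.imread('pics/c5.png')[120:320,280:480],cv2.imread('pics/s5.png')[140:340,180:380]]); cv2.imwrite('pics/m5.png',cv2.resize(x,None,fx=2,fy=2))
print(ctrl.get_obs()['tool_pos'])
E
```

```text
t: 23.8
tool_pos: [0.4856, 0.2859, 0.071]
tool_rot: [2.346, -2.082, -0.003]
contact_force: [-0.4, 0.1, -4.4]
opening: 0.0486
[0.48694584 0.28686529 0.07366258]
```

View pics/m5.png

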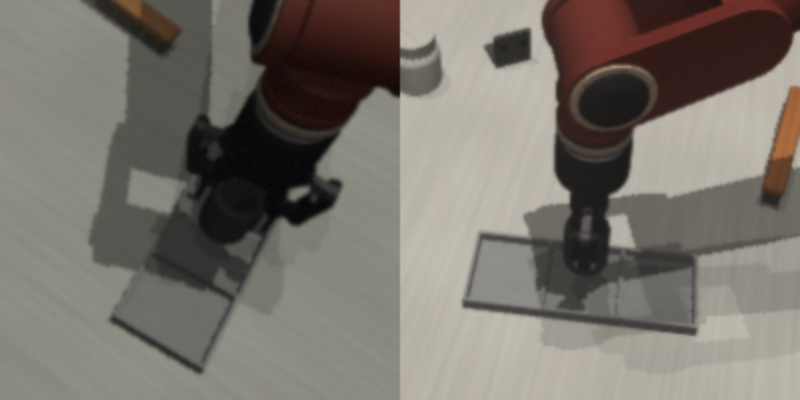

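View pics/w6.png

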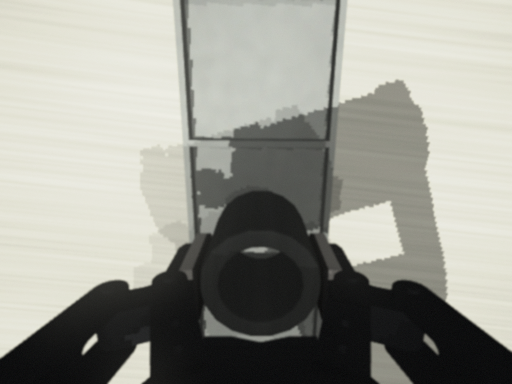

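The sleeve is centred over the middle bay of tray_three. Next I'll lower it.

```bash
python3 -m handwheel '{"offset":[[0,0,-0.2],[0,0,-0.5],[0,0,-0.8],[0,0,-1.0],[0,0,-1.1],[0,0,-1.2],[0,0,-1.22],[0,0,-1.24],[0,0,-1.26],[0,0,-1.27]],"roll":[0,0,0,0,0,0,0,0,0,0]}'
python3 -m handwheel '{"offset":[[0,0,-0.01],[0,0,-0.02],[0,0,-0.03],[0,0,-0.04],[0,0,-0.04],[0,0,-0.04],[0,0,-0.04],[0,0,-0.04],[0,0,-0.04],[0,0,-0.04]],"roll":[0,0,0,0,0,0,0,0,0,0]}'
```

```text
t: 24.95
tool_pos: [0.4873, 0.2876, 0.0241]
tool_rot: [-2.35, 2.084, -0.001]
contact_force: [-0.0, -1.0, -4.7]
opening: 0.0481
t: 25.95
tool_pos: [0.4873, 0.2876, 0.0238]
tool_rot: [2.351, -2.084, 0.0]
contact_force: [-5.1, -2.5, 8.0]
opening: 0.0483
```

```bash
python3 -m handwheel '{"offset":[[0,0,0],[0,0,0],[0,0,0],[0,0,0],[0,0,0],[0,0,0.2],[0,0,0.5],[0,0,1],[0,0,1.7],[0,0,2.5]],"roll":[0,0,0,0,0,0,0,0,0,0]}' 64
python3 -m handwheel '{"offset":[[0,0,0.4],[-0.1,-0.7,0.5],[-0.2,-1.5,0.5],[-0.3,-2.4,0.5],[-0.5,-3.3,0.5],[-0.6,-4.2,0.5],[-0.7,-5.1,0.5],[-0.8,-6,0.5],[-0.9,-6.9,0.5],[-1.0,-7.7,0.5]],"roll":[0,0,0,0,0,0,0,0,0,0]}' 85
python3 -m handwheel '{"offset":[[-0.1,-0.6,0],[-0.2,-1.2,0],[-0.3,-1.6,-0.2],[-0.33,-1.66,-0.4],[-0.33,-1.66,-0.5],[-0.33,-1.66,-0.5],[-0.33,-1.66,-0.5],[-0.33,-1.66,-0.5],[-0.33,-1.66,-0.5],[-0.33,-1.66,-0.5]],"roll":[0,0,0,0,0,0,0,0,0,0]}' 85
python3 - <<'E'
from h import *
d=shot('wrist','w7'); d=shot('scene','c6');d=shot('side','s6')
x=np.hstack([cv2.imread('pics/c6.png')[120:320,280:480],cv2.imread('pics/s6.png')[140:340,180:380]]); cv2.imwrite('pics/m6.png',cv2.resize(x,None,fx=2,fy=2))
print(ctrl.get_obs()['tool_pos'], proj(load('w7'),[[.4335,-.087,.06]]))
E
```

```text
t: 26.95
tool_pos: [0.4866, 0.2873, 0.1234]
tool_rot: [2.35, -2.084, -0.0]
contact_force: [0.5, 0.1, -0.3]
opening: 0.0641
t: 27.95
tool_pos: [0.4466, -0.0221, 0.1425]
tool_rot: [-2.35, 2.084, -0.001]
contact_force: [-0.5, 0.3, 0.2]
opening: 0.0845
t: 28.95
tool_pos: [0.434, -0.0868, 0.1224]
tool_rot: [-2.351, 2.083, -0.001]
contact_force: [0.9, -0.4, 0.1]
opening: 0.0851
[ 0.43385591 -0.0869053   0.12220067] [[261.4575986  209.26331349]]
```

View pics/m6.png

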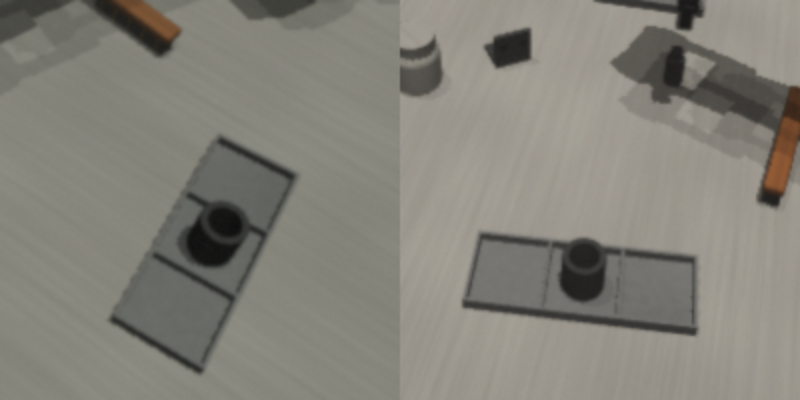

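View pics/w7.png

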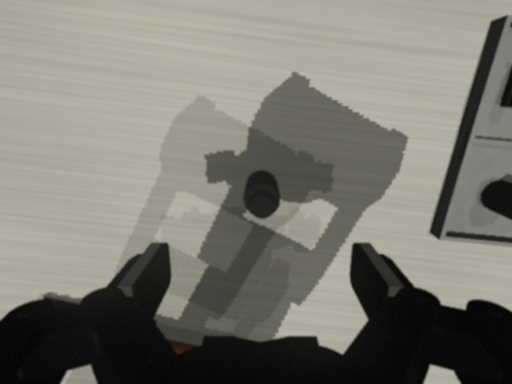

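The sleeve stands in tray_three's middle bay, and the short pin is centred between the fingers with its nose at about (262,205). Grip.

```bash
python3 -m handwheel '{"offset":[[0,0,-0.4],[0,0,-0.8],[0,0,-1.2],[0,0,-1.6],[0,0,-2],[0,0,-2.3],[0,0,-2.5],[0,0,-2.6],[0,0,-2.65],[0,0,-2.65]],"roll":[0,0,0,0,0,0,0,0,0,0]}' 85 50
python3 -m handwheel '{"offset":[[0,0,0],[0,0,0],[0,0,0],[0,0,0],[0,0,0],[0,0,0],[0,0,0],[0,0,0],[0,0,0],[0,0,0]],"roll":[0,0,0,0,0,0,0,0,0,0]}' 0 50
python3 -m handwheel '{"offset":[[0,0,0.2],[0,0,0.6],[0,0,1.1],[0,0,1.6],[0,0.1,2.1],[0,0.5,2.5],[0,1.2,2.5],[0,2,2.5],[0,2.9,2.5],[-0.1,3.8,2.5]],"roll":[0,0,0,0,0,0,0,0,0,0]}'
```

```text
t: 30.1
tool_pos: [0.4341, -0.0871, 0.0164]
tool_rot: [-2.351, 2.084, -0.001]
contact_force: [-0.9, -0.3, -0.8]
opening: 0.0851
t: 31.1
tool_pos: [0.4342, -0.0872, 0.0166]
tool_rot: [-2.351, 2.084, -0.001]
contact_force: [-2.4, 0.4, 6.1]
opening: 0.0266
t: 32.1
tool_pos: [0.4291, 0.0664, 0.1156]
tool_rot: [2.35, -2.085, -0.001]
contact_force: [1.0, 0.0, -3.5]
opening: 0.0266
```

```bash
python3 -m handwheel '{"offset":[[-0.1,0.9,0],[-0.2,1.8,0],[-0.4,2.7,0],[-0.5,3.5,0],[-0.6,4.2,0],[-0.65,4.8,0],[-0.7,5.2,0],[-0.7,5.33,-0.3],[-0.7,5.33,-0.7],[-0.7,5.33,-1]],"roll":[0,0,0,0,0,0,0,0,0,0]}'
python3 - <<'E'
from h import *
d=shot('wrist','w8'); d=shot('scene','c7');d=shot('side','s7')
x=np.hstack([cv2.imread('pics/c7.png')[120:320,280:480],cv2.imread('pics/s7.png')[140:340,180:380]]); cv2.imwrite('pics/m7.png',cv2.resize(x,None,fx=2,fy=2))
print(ctrl.get_obs()['tool_pos'])
E
```

```text
t: 33.1
tool_pos: [0.4006, 0.2774, 0.0737]
tool_rot: [2.349, -2.082, -0.002]
contact_force: [-0.4, -0.1, -2.8]
opening: 0.0268
[0.40053743 0.27711025 0.0741674 ]
```

View pics/m7.png

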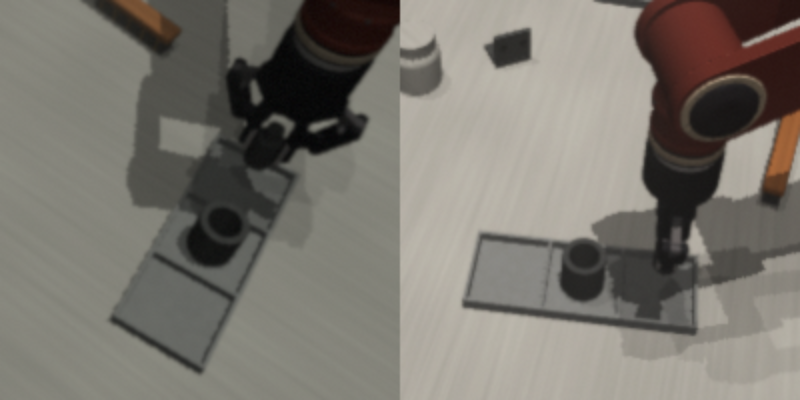

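View pics/w8.png

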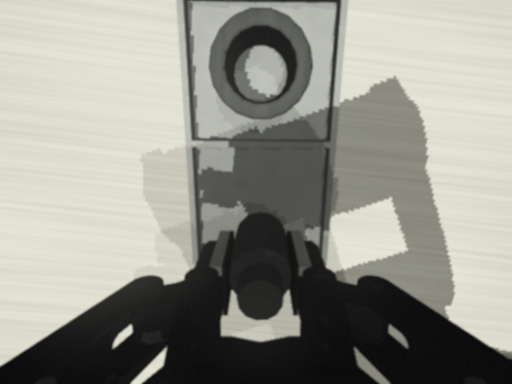

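```bash
python3 -m handwheel '{"offset":[[0,0,-0.2],[0,0,-0.5],[0,0,-0.8],[0,0,-1.0],[0,0,-1.2],[0,0,-1.3],[0,0,-1.33],[0,0,-1.35],[0,0,-1.37],[0,0,-1.37]],"roll":[0,0,0,0,0,0,0,0,0,0]}'
python3 -m handwheel '{"offset":[[0,0,-0.01],[0,0,-0.02],[0,0,-0.03],[0,0,-0.04],[0,0,-0.04],[0,0,-0.04],[0,0,-0.04],[0,0,-0.04],[0,0,-0.04],[0,0,-0.04]],"roll":[0,0,0,0,0,0,0,0,0,0]}'
```

```text
t: 34.25
tool_pos: [0.4021, 0.2784, 0.0216]
tool_rot: [-2.35, 2.084, -0.0]
contact_force: [0.4, -0.4, -2.7]
opening: 0.0266
t: 35.25
tool_pos: [0.4021, 0.2783, 0.0206]
tool_rot: [2.351, -2.084, 0.0]
contact_force: [-2.4, -1.9, 5.8]
opening: 0.0269
```

```bash
python3 -m handwheel '{"offset":[[0,0,0],[0,0,0],[0,0,0],[0,0,0],[0,0,0],[0,0,0.2],[0,0,0.5],[0,0,1],[0,0,1.7],[0,0,2.5]],"roll":[0,0,0,0,0,0,0,0,0,0]}' 50
python3 -m handwheel '{"offset":[[0,-0.1,0.5],[0.3,-0.6,0.8],[0.8,-1.2,0.8],[1.4,-1.9,0.8],[2,-2.6,0.8],[2.6,-3.3,0.8],[3.2,-4,0.8],[3.8,-4.7,0.8],[4.4,-5.4,0.8],[5,-6.1,0.8]],"roll":[0,0.2,0.6,1,1.5,2,2.5,3,3.5,4]}' 85
python3 -m handwheel '{"offset":[[0.5,-0.7,0],[1,-1.4,0],[1.4,-2,0],[1.65,-2.4,0],[1.7,-2.58,-0.1],[1.7,-2.58,-0.2],[1.7,-2.58,-0.3],[1.7,-2.58,-0.3],[1.7,-2.58,-0.3],[1.7,-2.58,-0.3]],"roll":[0.4,0.7,0.9,0.9,0.9,0.9,0.9,0.9,0.9,0.9]}' 85
python3 - <<'E'
from h import *
d=shot('wrist','w9'); d=shot('scene','c8');d=shot('side','s8')
x=np.hstack([cv2.imread('pics/c8.png')[120:320,280:480],cv2.imread('pics/s8.png')[140:340,180:380]]); cv2.imwrite('pics/m8.png',cv2.resize(x,None,fx=2,fy=2))
d=load('w9')
for o,b,w in [((.682,-.085),-54,.028)]:
    b=np.radians(b);R=np.array([[np.cos(b),-np.sin(b)],[np.sin(b),np.cos(b)]])
    print(np.round(proj(d,[[*(np.array(o)+R@[x,y]),.056] for x,y in [(-.025,w),(-.025,-w),(-.017,-w),(-.017,w)]])).tolist())
print(ctrl.get_obs()['tool_pos'])
E
```

```text
t: 36.25
tool_pos: [0.4014, 0.278, 0.1211]
tool_rot: [2.35, -2.084, -0.0]
contact_force: [0.6, 0.5, 0.3]
opening: 0.05
t: 37.25
tool_pos: [0.603, 0.0329, 0.1532]
tool_rot: [-2.733, 1.547, -0.002]
contact_force: [0.3, -0.8, 1.6]
opening: 0.0847
t: 38.25
tool_pos: [0.6697, -0.0683, 0.1399]
tool_rot: [-2.803, 1.418, -0.0]
contact_force: [0.1, -0.8, -0.3]
opening: 0.0849
[[255.0, 164.0], [255.0, 233.0], [265.0, 233.0], [265.0, 164.0]]
[ 0.66984823 -0.06871956  0.14001292]
```

View pics/m8.png

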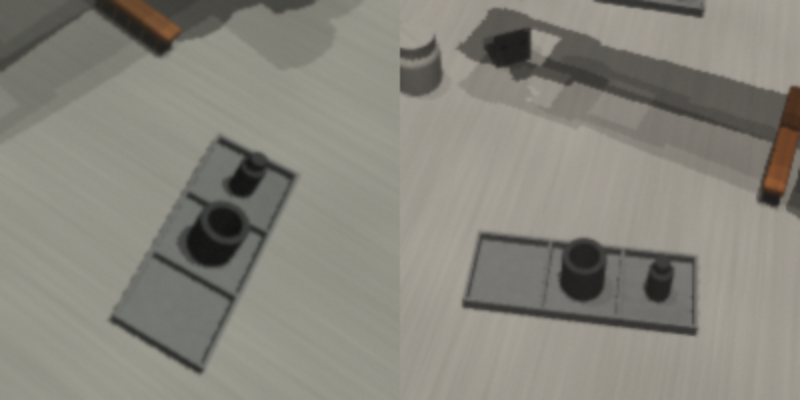

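View pics/w9.png

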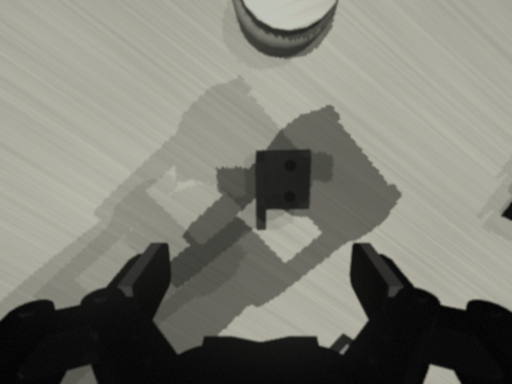

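The short pin stands in its bay. The wide bracket's leg is at x 256–265 in the wrist view, square between the jaws. Grip.

```bash
python3 -m handwheel '{"offset":[[0,0,-0.4],[0,0,-0.8],[0,0,-1.2],[0,0,-1.6],[0,0,-2],[0,0,-2.4],[0,0,-2.7],[0,0,-2.9],[0,0,-3],[0,0,-3]],"roll":[0,0,0,0,0,0,0,0,0,0]}' 85 70
python3 -m handwheel '{"offset":[[0,0,0],[0,0,0],[0,0,0],[0,0,0],[0,0,0],[0,0,0],[0,0,0],[0,0,0],[0,0,0],[0,0,0]],"roll":[0,0,0,0,0,0,0,0,0,0]}' 0 70
python3 -m handwheel '{"offset":[[0,0,0.2],[0,0,0.6],[0,0,1.1],[0,0,1.6],[0,0,2.1],[0,0,2.6],[0,0.3,3],[-0.1,0.9,3],[-0.3,1.6,3],[-0.5,2.4,3]],"roll":[0,0,0,0,0,0,-0.1,-0.3,-0.6,-1]}'
```

```text
t: 39.4
tool_pos: [0.6697, -0.0689, 0.0193]
tool_rot: [2.803, -1.419, -0.001]
contact_force: [-0.0, 0.2, -0.2]
opening: 0.0851
t: 40.4
tool_pos: [0.67, -0.0689, 0.0201]
tool_rot: [-2.802, 1.419, -0.0]
contact_force: [-0.8, 1.9, 3.4]
opening: 0.0074
t: 41.4
tool_pos: [0.6492, 0.0282, 0.1401]
tool_rot: [-2.722, 1.568, 0.001]
contact_force: [-0.1, 0.6, -4.4]
opening: 0.0077
```

```bash
python3 -m handwheel '{"offset":[[-0.1,0.8,0],[-0.3,1.6,0],[-0.6,2.5,0],[-0.9,3.4,0],[-1.2,4.3,0],[-1.5,5.2,0],[-1.8,6,0],[-1.9,6.7,0],[-2,7.1,0],[-2,7.25,0]],"roll":[-0.3,-0.8,-1.3,-1.8,-2.3,-2.8,-3.2,-3.6,-3.8,-3.9]}'
python3 -m handwheel '{"offset":[[0,0,-0.3],[0,0,-0.7],[0,0,-1.1],[0,0,-1.4],[0,0,-1.6],[0,0,-1.7],[0,0,-1.7],[0,0,-1.7],[0,0,-1.7],[0,0,-1.7]],"roll":[0,0,0,0,0,0,0,0,0,0]}'
python3 - <<'E'
from h import *
d=shot('wrist','w10'); d=shot('scene','c9');d=shot('side','s9')
x=np.hstack([cv2.imread('pics/c9.png')[120:320,280:480],cv2.imread('pics/s9.png')[140:340,180:380]]); cv2.imwrite('pics/m9.png',cv2.resize(x,None,fx=2,fy=2))
print(ctrl.get_obs()['tool_pos'])
E
```

```text
t: 42.4
tool_pos: [0.5683, 0.3193, 0.1398]
tool_rot: [2.353, -2.082, -0.001]
contact_force: [0.1, -0.1, -5.3]
opening: 0.0074
t: 43.4
tool_pos: [0.5703, 0.3173, 0.0726]
tool_rot: [-2.35, 2.083, -0.001]
contact_force: [-0.5, 0.1, -4.7]
opening: 0.0069
[0.56999405 0.31715461 0.07214952]
```

View pics/m9.png

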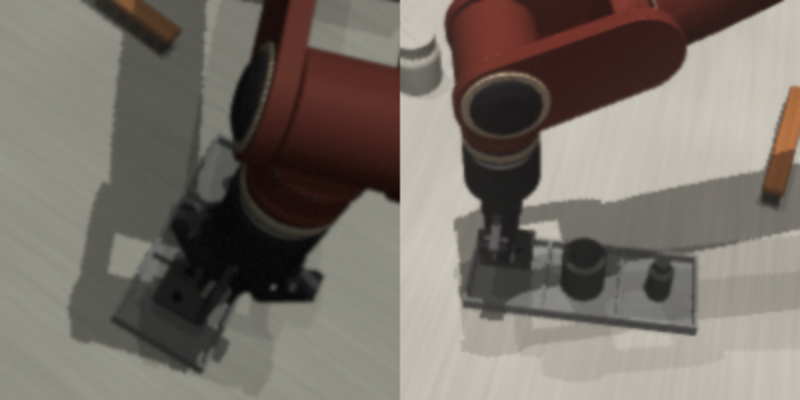

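View pics/w10.png

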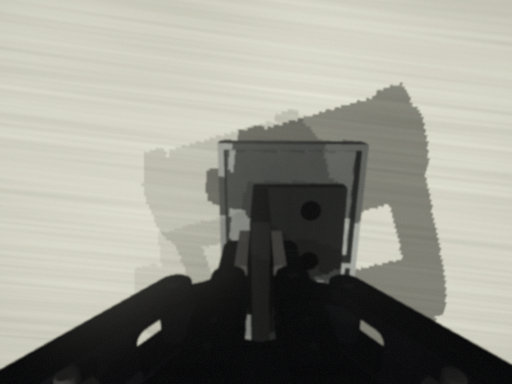

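```bash
python3 - <<'E'
from h import *
d=load('w10')
print(onz(d,[[347,184],[275,184]],.060), onz(d,[[219,142],[368,142]],.016))
c=np.array([.487,.288]);a=np.radians(6.6);R=np.array([[np.cos(a),-np.sin(a)],[np.sin(a),np.cos(a)]])
for p in onz(d,[[347,184]],.060): print((p[:2]-c)@R)
for p in onz(d,[[219,142],[368,142]],.016): print((p[:2]-c)@R)
E
```

```text
[[0.60682691 0.2769125  0.06      ]
 [0.60231238 0.31419389 0.06      ]] [[0.61428728 0.35018722 0.016     ]
 [0.62574808 0.25494665 0.016     ]]
[ 0.11775843 -0.02478658]
[0.13359134 0.04714506]
[ 0.1340295  -0.04878161]
```

The bracket clears the +x wall by about 10 mm and the others by more. Next I'll lower it with a 2 mm nudge toward the centre.

```bash
python3 -m handwheel '{"offset":[[-0.05,0,-0.1],[-0.05,0,-0.3],[-0.05,0,-0.6],[-0.05,0,-0.8],[-0.05,0,-1],[-0.05,0,-1.1],[-0.05,0,-1.14],[-0.05,0,-1.16],[-0.05,0,-1.18],[-0.05,0,-1.18]],"roll":[0,0,0,0,0,0,0,0,0,0]}'
python3 -m handwheel '{"offset":[[0,0,-0.01],[0,0,-0.02],[0,0,-0.03],[0,0,-0.04],[0,0,-0.04],[0,0,-0.04],[0,0,-0.04],[0,0,-0.04],[0,0,-0.04],[0,0,-0.04]],"roll":[0,0,0,0,0,0,0,0,0,0]}'
```

```text
t: 44.55
tool_pos: [0.5681, 0.3172, 0.0249]
tool_rot: [-2.35, 2.084, -0.001]
contact_force: [-0.3, -0.3, -4.2]
opening: 0.0075
t: 45.55
tool_pos: [0.568, 0.3172, 0.024]
tool_rot: [-2.351, 2.084, -0.0]
contact_force: [-4.9, -1.6, 6.0]
opening: 0.0072
```

Contact. Release, rise and move clear.

```bash
python3 -m handwheel '{"offset":[[0,0,0],[0,0,0],[0,0,0],[0,0,0],[0,0,0],[0,0,0.2],[0,0,0.5],[0,0,1],[0,0,1.7],[0,0,2.5]],"roll":[0,0,0,0,0,0,0,0,0,0]}' 35
python3 -m handwheel '{"offset":[[0,0,0.8],[0,-0.2,1.6],[0,-0.7,2],[0,-1.4,2],[0,-2.2,2],[0,-3,2],[0,-3.8,2],[0,-4.5,2],[0,-5,2],[0,-5,2]],"roll":[0,0,0,0,0,0,0,0,0,0]}'
python3 - <<'E'
from h import *
shot('scene','c10');shot('side','s10')
x=np.hstack([cv2.imread('pics/c10.png')[60:320,130:450],cv2.imread('pics/s10.png')[80:340,150:400]]); cv2.imwrite('pics/m10.png',cv2.resize(x,(798,364)))
E
```

```text
t: 46.55
tool_pos: [0.5674, 0.3169, 0.1242]
tool_rot: [2.35, -2.084, -0.0]
contact_force: [-0.2, -0.1, 0.4]
opening: 0.0348
t: 47.55
tool_pos: [0.5682, 0.115, 0.2044]
tool_rot: [-2.347, 2.087, -0.003]
contact_force: [0.2, 0.4, -0.4]
opening: 0.0354
```

View pics/m10.png

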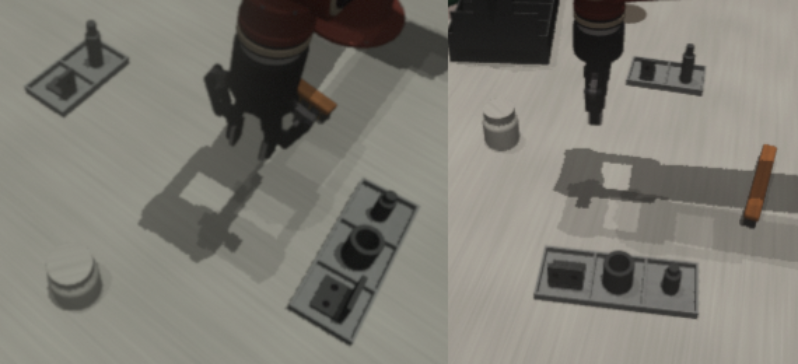

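Both views show all five parts in their bays and the tin apparently where it was. I'll check the tin by image difference and look closely at both trays.

```bash
python3 - <<'E'
from h import *
for a,b,r in [('c10','scene0',(230,285,155,210)),('s10','side0',(150,190,170,205))]:
    A=load(a)['img'].astype(int);B=load(b)['img'].astype(int);y0,y1,x0,x1=r
    print('tin diff',np.abs(A-B)[y0:y1,x0:x1].mean())
    g=[cv2.cvtColor(np.float32(v[y0:y1,x0:x1]),cv2.COLOR_RGB2GRAY) for v in (B,A)]
    print('shift px',cv2.phaseCorrelate(g[0],g[1]))
A=cv2.imread('pics/c10.png');B=cv2.imread('pics/s10.png')
f=lambda i:cv2.resize(np.clip(i.astype(float)*1.7,0,255).astype(np.uint8),(400,300),interpolation=cv2.INTER_CUBIC)
cv2.imwrite('pics/m11.png',np.vstack([np.hstack([f(A[65:149,140:252]),f(B[105:165,265:345])]),np.hstack([f(A[185:305,320:480]),f(B[235:319,205:317+20])])]))
E
```

```text
tin diff 13.077465564738292
shift px ((0.02860285820644748, -0.030311781900426382), 0.9989077711105346)
tin diff 6.622142857142857
shift px ((0.010715437310942377, 0.012293753484467373), 0.9832632607883878)
```

View pics/m11.png

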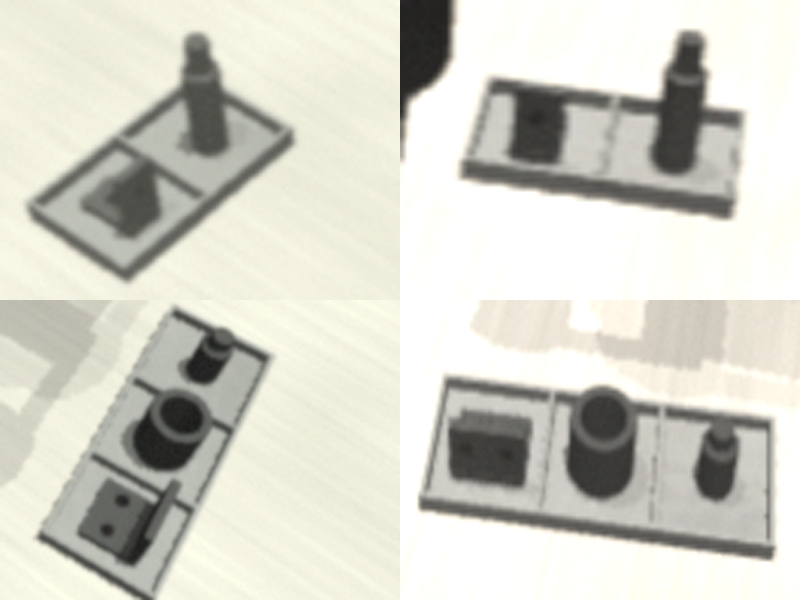

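All five parts stand upright and flat, one to a bay. The tin's image shift is under 0.05 px in both views; only the brightness changed. Handing in.

```bash
python3 -c "
from station import ctrl
print(ctrl.finish_job()); o=ctrl.get_obs(); print(o['t'],o['tool_pos'],o['contact_force'])"
```

```text
the job is handed in; nothing more can be done
None
the job is handed in; nothing more can be done
```

Both kits are made up and the job is handed in, at about 48 s of the 120 s allowed.

- **Tray_two:** it holds the tall pin (near bay) and the narrow bracket (far bay).
- **Tray_three:** it holds the short pin (near bay), the sleeve (middle) and the wide bracket (far bay).
- **Order and release:** I placed them in the order you listed them, lowering each until the wrist force showed contact with the bay floor, then opened the gripper and lifted clear.

In the last scene and side views each part stands upright, flat and clear of its bay's walls. The tin had not moved (image shift under 0.05 px in both views). The highest force in the readings was about 10 N.

Two small disagreements showed up, neither of which affected a placing. The wrist-camera tray edges were up to about 3 mm off my estimates. The gripper also read 0.3 to 1.8 mm less than each part's true width.

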